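# Clamp a gauge adapter for its leak test at the marked sealing force

### The job

Lay the brass double-ended adapter gently in the groove of the leak-test clamp, lengthwise between the two rubber-nosed plungers, and let go of it. Then turn the black hand knob clockwise, slowly so that the seals are not crushed, to close the clamp on it until the dial pointer, which shows how far the sprung plunger is pushed back, rests in the green sector; never run the pointer into the red, and leave the other things on the bench where they are.

Things in the scene. Friction and masses are not known exactly. Their poses are not given: they have to be found in the camera images.
- brass_adapter: Loose brass double-ended adapter, 45 mm long, 55 to 100 g, lying on its side along its own y axis (ends alike). Round threads 17 mm in diameter; in the middle a hexagon 12 mm long, 21 mm high across flats, 24 mm across corners along its x: grasp it there. Origin: middle of its underside. It starts at one of three places at the left; the silver adapter and knurled fitting lie at the others.
- adapter_centre (a point): Centre of the brass adapter, on its long axis, 10.5 mm above its underside.
- clamp: Leak-test clamp, fixed to the bench: dark base 92 (x) x 278 (y) x 12 mm; knob housing at -y, dial housing at +y, each 52 (x) x 72 (y) mm, 80 mm high, from 48 to 120 mm off the middle. Origin: middle of the base's underside; y is the clamping axis (from knob to dial), which runs 60 mm above the bench over x = 0; z up.
- cradle: Grooved rail between the housings, 21 mm wide, 48 mm long in y; the fingers can straddle it (beside it only the base). Origin: middle of the groove floor, 49.5 mm above the bench; axes as the clamp. The groove (12 mm flat floor, 60 degree cheeks 5 mm high, sideways capture 2 mm) takes the lower half of the hexagon, which slides along it; seated, the adapter's centre is 10.5 mm above this origin.
- tail_pad: Driven plunger at the knob side: black rubber nose 17.6 mm in diameter on a steel rod, on the clamping axis; the origin is the middle of its face, which looks to +y of the clamp. The rod moves to +y by 4 mm per radian of the knob; but the soft nose first gives under 2 N by 0.5 to 4 mm (wear, not visible) until it bears, so the turn cannot be reckoned from the gap.
- head_pad: Sprung plunger opposite, 17.6 mm in diameter, rubber face; origin: middle of its face, which looks to -y of the clamp. At the start the faces stand 51 to 55 mm apart. A spring holds it out (4 N at rest, 2 N more per mm); pushed, it moves to +y, 6 mm at the set mark. It is damped: about 1 N more for each mm/s of speed.
- knob (a joint): Angle of the hand knob, rad, growing as it turns clockwise seen from above (closing the clamp). It starts between 0 and 1 and stays where it is left (friction 0.12 N m; about 0.19 N m to turn it at the mark); 3 to 5 rad of turning are needed, range to 5.8.
- knob_top (a point): Centre of the top of the hand knob: round, black, fluted, 40 mm in diameter and 30 mm high, upright axis, top 119.5 mm above the bench, its underside 9.5 mm above the housing. It can be gripped at any angle and the open fingers can turn round it.
- pointer (a joint): Angle of the dial pointer on top of the +y housing, rad: 0 with the sprung plunger at rest, growing clockwise by 1 rad for each 6 mm that it is pushed back. The set mark is at 1.0, where the pointer points along the clamp's +x; the green sector spans 0.88 to 1.12, the red sector begins at 1.3.
- steel_adapter: A silver double-ended adapter, 45 mm long, hexagon 19 mm across; not to be moved.
- knurled_fitting: A silver knurled fitting, 26 mm wide, 30 mm high, standing; not to be moved.
- spanner: An open-end spanner, 181 mm long, lying at the right front; not to be moved.
- washer_tin: A round green tin, 69 mm in diameter, 24 mm high, at the right; not to be moved.
- memo_pad: A yellow memo pad, 76 mm square, at the right front; not to be moved.

How it is judged (in metres and radians):
On the way:
1. the brass adapter lies seated in the groove between the plungers, let go, with the clamp still slack (x of adapter_centre in the frame of clamp between -0.003 and 0.003 m and z of adapter_centre in the frame of clamp between 0.057 and 0.063 m and angle between the y axis of brass_adapter and the y axis of clamp, either way round below 0.12 rad and value of joint pointer below 0.15 rad and contact force between the fingers and brass_adapter below 0.1 N), for 0.2 s.
At the end, for the whole second after the job is handed in: The pointer rests in the green sector (0.88 to 1.12 rad) with the brass adapter clamped between the plungers in the groove, at rest, its centre within 3 mm of the clamping axis sideways and in height and its length along that axis within 0.12 rad; the robot has let go (value of joint pointer between 0.88 and 1.12 rad and x of adapter_centre in the frame of clamp between -0.003 and 0.003 m and z of adapter_centre in the frame of clamp between 0.057 and 0.063 m and angle between the y axis of brass_adapter and the y axis of clamp, either way round below 0.12 rad and linear speed of brass_adapter below 0.005 m/s); the robot touches nothing.
It fails at once if the pointer is run into the red (past 1.3 rad) (value of joint pointer above 1.3 rad).
It fails at once if the driven plunger squeezes the adapter with more than 25 N, crushing the seals (contact force between brass_adapter and tail_pad above 25 N).
It fails at once if the adapter is pressed into the groove with more than 20 N (contact force between brass_adapter and cradle above 20 N).
It fails at once if one of the other things named is moved by more than 20 mm (distance of any of steel_adapter, knurled_fitting, spanner, washer_tin, memo_pad from where it was at the start of the episode above 0.02 m).
It also fails if it takes over 64 s, if anything falls off the work surface, if the arm or the gripper's body presses on something with over 40 N, if the wrist force passes 120 N, or if a joint passes its speed limit or range.

### The arm

A 6-joint arm with a two-finger parallel gripper is mounted at the origin on a cart in front of the work surface, level with it; the furniture and walls round the work are solid. World frame = base frame: x ahead of the robot, y to its left, z up, the work surface at z = 0. Lengths are in mm, angles in rad, forces in N, time in s.
With the tool pointing down it reaches from about 325 to 775 mm from the base axis. Payload 5.5 kg.
Tool frame: the origin (TCP) lies at the very end of the fingers, on their centre line; the grasp point (between the pads) lies 19 mm behind it; y points along the fingers, x is the direction in which the jaws open and shut, and the axes are right-handed (so a half turn about y gives the same grasp; the last joint's range is limited). The gripper opens to 85 mm and grips with 20 to 120 N. Pads are 22 mm wide; open, the fingers measure 114 mm over their backs; the gripper's body (76 mm by 85 mm) begins 54 mm behind the grasp point. The pads swing forward as they close: fully open they stand 13 mm farther back than shut.
Start: joints at [1.189, 0.091, 1.231, -0, 1.82, -0.057], TCP at [191.476, 568.642, 231.275] pointing down, gripper open.
Joint ranges: [-2.87, 2.87], [-0.86, 2.18], [0.17, 2.46], [-1.51, 4.65], [0.06, 2.69], [-2.65, 2.65]. Speed limits (rad/s): [2.57, 2.57, 3.01, 3.14, 3.14, 3.14].

### API

Orientations are given as a rotation vector (axis times angle).
In Python, from rig import telemetry, viewer, hand_in gives the robot as it stands.
- The arm moves only by the shell command python3 -m jog 'ROWS' [OPENING]. ROWS is JSON, a list that holds one entry, the list of rows, each a list of 6 numbers: the shift along the tool's x, y, z in m, then the turn, a rotation vector about the tool's x, y, z in degrees. A call has 1 to 12 rows; each row shifts and turns the commanded pose from where the row before left it, along the tool's axes as they then stand; what a row does not reach is not made up. A row lasts 1/8 s, in which the tool goes at most 62.5 mm and 10.7 degrees, less where a joint would pass 70% of its speed; a pose out of reach is approached as far as the arm can. A call with a gripper value outside its range is refused whole. OPENING is the opening, from 0 (shut) to 1 (fully open), set as the call begins (- or left out, the last holds). The fingers move at their own pace and stop on an object; the grip force is fixed at half the most. Time passes only in rows, so rows that do not move let the fingers close. It gives the time, the measured TCP pose, the force and the opening at its end, in the units of the state.
- telemetry.get_obs(): the state, without advancing time (a new reading comes with each control period).
- viewer.read_camera(name): name is "scene" or "top"; returns the picture (400x640x3 uint8, red, green, blue); there is no depth.
- viewer.get_calibration(name): a dict with "mtx" (3x3 intrinsics, pixels), "R" (3x3) and "t" (3): a world point X has camera coordinates R X + t. Camera axes: x right, y down, z forward; pixel columns grow to the right and rows downward; lengths in mm; the calibration is good to about 2 mm. A picture is of the moment at which its call begins. get_calibration takes no time and is no camera call.
- hand_in(): hands the job in, once; it reports no verdict.
Trained networks look in the newest picture that a camera, given by its name, has taken for a name from the list of things; names that differ only in an ending like _2 or _b are one class to them, and where a whole thing is asked for, a point or a joint stands for the part that bears it (a point fixed in the world has none). Each returns a list of dicts, best first, with "conf" (0 to 1); they miss things now and then, are a little off and sometimes report something else, mostly with a low value. They report only what shows in the picture. A call takes as long as a camera call.
- viewer.search_frame(camera, query): "centre" ([row, column] in pixels, amid what is visible of it).
- viewer.regions_of(camera, query): "pixels" (400x640 bool, what is visible of it) and "centre" ([row, column] in pixels, amid what is visible of it).
- viewer.spot_point(camera, query): "centre" ([row, column] in pixels: a listed point, or the origin of a listed thing).
The state is a dict: "time": time; "q": joint angles; "joint_vel": joint speeds; "joint_torque": joint torques, N m; "eef_pos": TCP position; "tcp_rot": TCP orientation; "contact_force": force on the tool from outside, world axes, zero at the start; "moment": the same for the moment, N m; "finger_gap": finger opening in mm.
Only numpy, scipy, OpenCV 4.12 (cv2) and the standard library are available. Lean on these libraries where they do the work, as an engineer would, in place of code of your own. Each camera call takes 0.05 s, during which the arm holds its last target.

## Working session

There is one attempt and no reset: what is moved stays moved. The work goes in short steps, Python scripts to look and compute and a shell command to move; the robot and the scene stay as the last step left them, time stands still between calls to the robot, and variables do not carry over. Pictures are saved under pics/ and viewed, and the job is handed in when it is done.

```bash
mkdir -p pics; ls
python3 - <<'E'
from rig import telemetry, viewer
import cv2
o=telemetry.get_obs()
for k,v in o.items(): print(k,v)
for c in("scene","top"):
    im=viewer.read_camera(c); cv2.imwrite(f"pics/{c}0.png",im[:,:,::-1])
    print(c,viewer.get_calibration(c))
    for n in ["brass_adapter","clamp","knob_top","head_pad","tail_pad","cradle","adapter_centre","steel_adapter","knurled_fitting"]:
        print(n,[(x["centre"],x["conf"]) for x in viewer.spot_point(c,n)][:2])
E
```

```text
pics
time 0.0
q [ 1.18928111e+00  9.18866309e-02  1.23190267e+00  2.41429156e-05
  1.81981103e+00 -5.66971785e-02]
joint_vel [-0.00112241  0.00041402  0.00058081 -0.00114796 -0.00079936 -0.00065801]
joint_torque [ 4.72909760e-04 -4.58723474e+01 -4.18023419e+01 -3.01474745e-05
  1.14592063e-02 -9.36255105e-06]
eef_pos [191.36649301 568.35902609 230.12477165]
tcp_rot [-1.34661845 -0.96541532  0.96824361]
contact_force [ 0.25559286 -0.42652297  0.87150659]
moment [-0.02747686  0.0222348   0.02706144]
finger_gap 85.22157223938581
scene {'mtx': array([[477.47678205,   0.        , 315.85198686],
       [  0.        , 477.47678205, 205.89456439],
       [  0.        ,   0.        ,   1.        ]]), 'R': array([[-0.5040689 ,  0.86366168, -0.00174495],
       [ 0.68749489,  0.4000261 , -0.60607747],
       [-0.52274786, -0.30670444, -0.79540371]]), 't': array([ 314.90161274, -255.74257988, 1659.27609973])}
brass_adapter []
clamp [([248.3, 294.3], 0.97)]
knob_top [([205.2, 262.2], 0.78), ([171.2, 264.3], 0.65)]
head_pad [([242.0, 297.5], 0.45)]
tail_pad [([231.7, 285.1], 0.54)]
cradle [([237.9
[... 164 characters left out ...]
24.25531118],
       [  0.        , 459.22009536, 199.72873781],
       [  0.        ,   0.        ,   1.        ]]), 'R': array([[ 0.02937197, -0.99956216,  0.00357543],
       [-0.97669803, -0.02946054, -0.21258652],
       [ 0.21259878,  0.00275197, -0.97713571]]), 't': array([ -88.53998922,  505.39051314, 1192.29671838])}
brass_adapter [([224.1, 209.7], 0.6)]
clamp [([171.0, 329.8], 0.88)]
knob_top [([169.0, 341.7], 0.72), ([164.8, 369.5], 0.63)]
head_pad [([166.0, 327.9], 0.38)]
tail_pad []
cradle [([166.6, 332.5], 0.69), ([231.3, 236.5], 0.68)]
adapter_centre [([220.7, 209.6], 0.66), ([166.4, 331.8], 0.59)]
steel_adapter [([230.5, 234.8], 0.63)]
knurled_fitting [([225.9, 181.2], 0.43)]
```

Run:
```python
import cv2
a=cv2.imread("pics/scene0.png");b=cv2.imread("pics/top0.png")
cv2.imwrite("pics/s1.png",cv2.resize(a[130:330,180:500],None,fx=2.5,fy=2.5,interpolation=cv2.INTER_CUBIC))
cv2.imwrite("pics/t1.png",cv2.resize(b[110:270,140:440],None,fx=2.6,fy=2.6,interpolation=cv2.INTER_CUBIC))
```

```text
(no output)
```

View pics/s1.png

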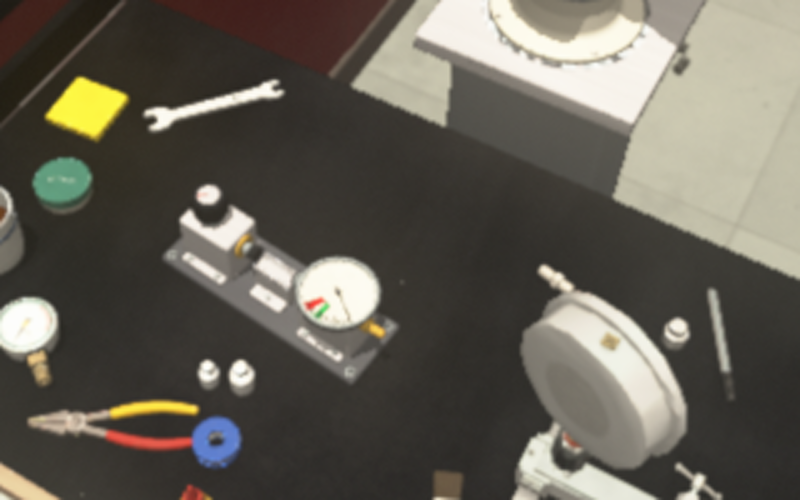

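View pics/t1.png

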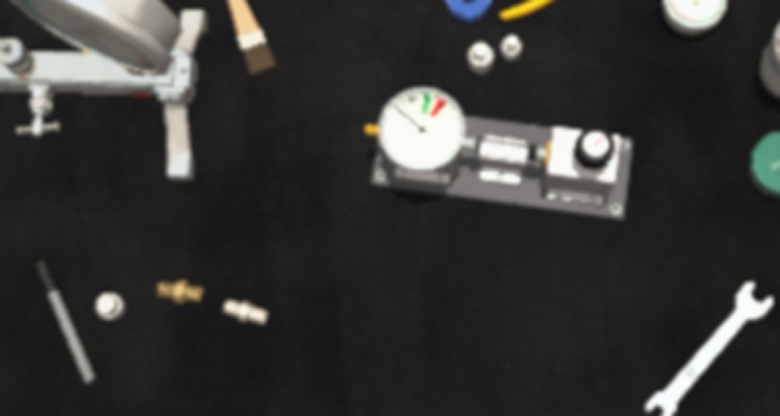

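View pics/top0.png

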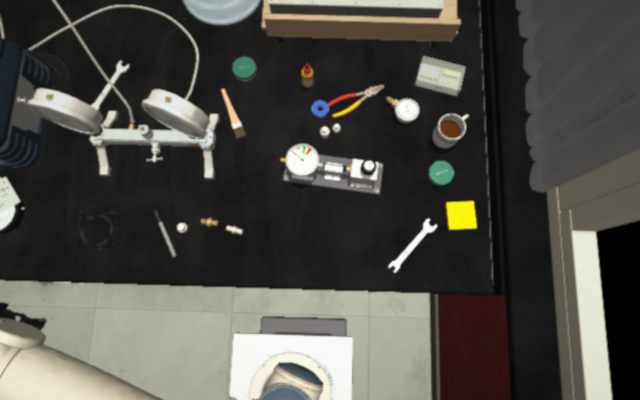

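```bash
cat > h.py <<'E'
from rig import telemetry, viewer
import numpy as np, cv2
from scipy.spatial.transform import Rotation as Rn
C={c:viewer.get_calibration(c) for c in("scene","top")}
def proj(c,X):
    k=C[c]; p=(k["mtx"]@(k["R"]@np.atleast_2d(X).T+k["t"][:,None])); return (p[:2]/p[2]).T  # col,row
def back(c,rc,z):
    k=C[c]; d=k["R"].T@np.linalg.solve(k["mtx"],[rc[1],rc[0],1]); o=-k["R"].T@k["t"]
    return o+d*(z-o[2])/d[2]
def tri(a,b):
    A=[];B=[]
    for c,rc in(("scene",a),("top",b)):
        k=C[c];P=k["mtx"]@np.c_[k["R"],k["t"]]
        for v,r in((rc[1],0),(rc[0],1)):
            w=P[r]-v*P[2];w/=np.linalg.norm(w[:3]);A.append(w[:3]);B.append(-w[3])
    return np.linalg.lstsq(np.array(A),np.array(B),rcond=None)[0]
def up(c,name,r0,r1,c0,c1,f,pic=None):
    im=viewer.read_camera(c)if pic is None else cv2.imread(pic)[:,:,::-1]
    cv2.imwrite(name,cv2.resize(im[r0:r1,c0:c1,::-1],None,fx=f,fy=f,interpolation=cv2.INTER_CUBIC))
E
python3 - <<'E'
from h import *
np.set_printoptions(precision=1,suppress=True)
print(proj("scene",[191,568,230]),proj("top",[191,568,230]))
print("clamp",tri((248.3,294.3),(171,329.8)),back("top",(171,329.8),0),back("scene",(248.3,294.3),0))
print("cradle",tri((237.9,290.5),(166.6,332.5)),back("top",(166.6,332.5),49.5),back("scene",(237.9,290.5),49.5))
print("knobtop",back("top",(164.8,369.5),119.5),back("scene",(205.2,262.2),119.5))
print("brass",back("top",(224.1,209.7),0),back("top",(220.7,209.6),10.5))
print("steel",back("top",(230.5,234.8),0),back("scene",(243.2,399),0))
print("knurl",back("top",(225.9,181.2),0),back("scene",(261.5,448.5),0))
up("top","pics/tb.png",200,250,170,260,8,"pics/top0.png")
up("top","pics/tc.png",135,200,275,390,6.9,"pics/top0.png")
up("scene","pics/sc.png",195,290,235,345,6,"pics/scene0.png")
E
```

```text
[[597.3 191.4]] [[ 28.7 314.9]]
clamp [602.6 -85.6   5.2] [604.7 -86.8   0. ] [599.6 -86.4   0. ]
cradle [602.8 -93.9  52.4] [603.4 -93.5  49.5] [601.4 -95.6  49.5]
knobtop [ 590.6 -189.1  119.5] [ 586.9 -193.1  119.5]
brass [440.1 245.4   0. ] [448.1 243.8  10.5]
steel [424.2 173.9   0. ] [432.3 166.4   0. ]
knurl [432.7 324.7   0. ] [418.2 312.1   0. ]
```

View pics/tb.png

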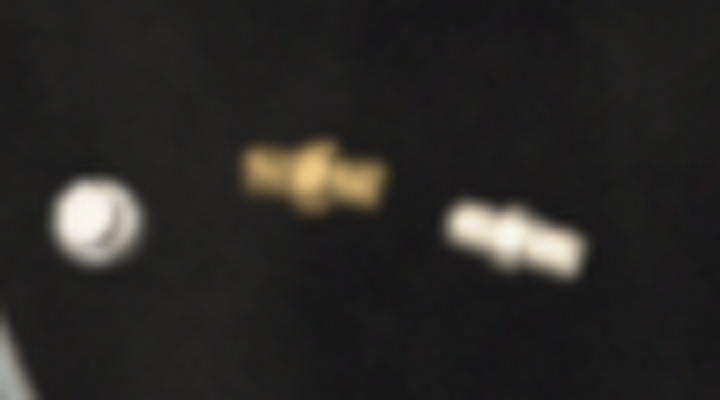

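View pics/tc.png

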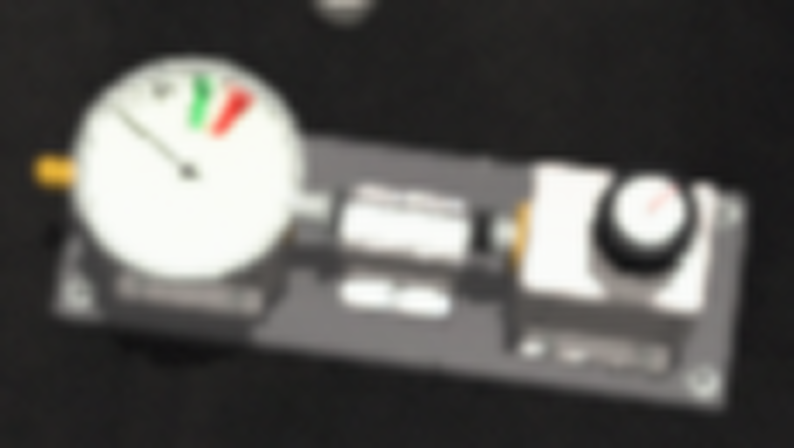

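View pics/sc.png

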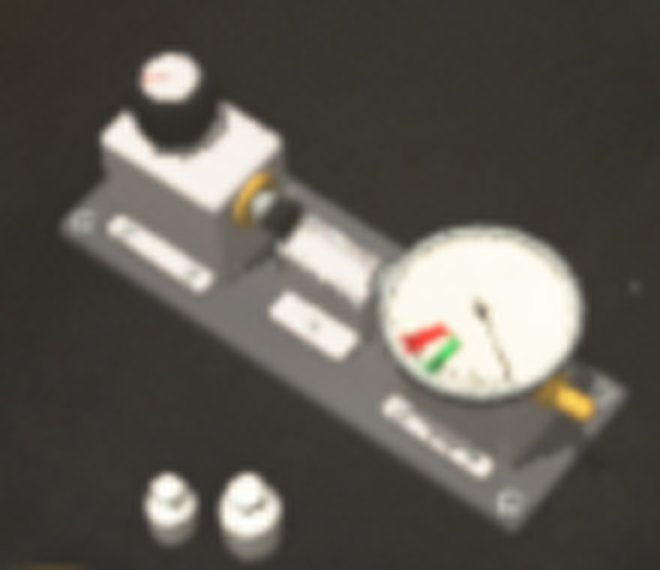

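Run:
```python
from h import *
from scipy.optimize import least_squares
np.set_printoptions(precision=2,suppress=True)
T=lambda x,y:((x+.5)/6.9-.5+275,(y+.5)/6.9-.5+135)
S=lambda x,y:((x+.5)/6-.5+235,(y+.5)/6-.5+195)
# clamp -> world yaw near? y axis from knob to dial = +y world
obs=[("top",T(52,322),(-46,139,0)),("top",T(722,410),(-46,-139,0)),("top",T(748,195),(46,-139,12)),
("scene",S(62,230),(46,-139,0)),("scene",S(513,532),(46,139,0)),("scene",S(627,392),(-46,139,12)),
# housing top corners z=92? knob housing
("top",T(533,163),(26,-48,80)),("top",T(522,290),(-26,-48,80)),("top",T(703,310),(-26,-120,80)),
("scene",S(103,137),(26,-120,80)),("scene",S(215,208),(26,-48,80)),("scene",S(282,142),(-26,-48,80))]
def w(p,P):
    c,s=np.cos(p[2]),np.sin(p[2]); return np.array([p[0]+c*P[0]-s*P[1],p[1]+s*P[0]+c*P[1],P[2]])
def f(p): return np.concatenate([proj(c,w(p,P))[0]-uv for c,uv,P in obs])
for sel in(None,"top","scene"):
    o2=obs; 
    if sel: obs_=[o for o in obs if o[0]==sel]
    else: obs_=obs
    g=lambda p:np.concatenate([proj(c,w(p,P))[0]-uv for c,uv,P in obs_])
    r=least_squares(g,[603,-90,0.1],loss="soft_l1"); print(sel,r.x,np.degrees(r.x[2])); print(g(r.x).reshape(-1,2))
for n,a,b in(("knobtop",S(172,77),T(650,210)),):
    print(n,tri(a[::-1],b[::-1]),back("top",b[::-1],119.5),back("scene",a[::-1],119.5))
p0=least_squares(f,[603,-90,0.1],loss="soft_l1").x
R=np.array([[np.cos(p0[2]),np.sin(p0[2])],[-np.sin(p0[2]),np.cos(p0[2])]])
for c,uv in(("top",T(650,210)),("scene",S(172,77))):
    print(c,R@(back(c,uv[::-1],119.5)[:2]-p0[:2]))
# brass axis
im=cv2.imread("pics/top0.png"); hsv=cv2.cvtColor(im,cv2.COLOR_BGR2HSV)[205:240,195:225]
wt=np.where(hsv[...,1]>80,hsv[...,2].astype(float)-60,0).clip(0)
yy,xx=np.mgrid[205:240,195:225]; m=np.array([(wt*xx).sum(),(wt*yy).sum()])/wt.sum(); print("m",m)
pts=np.array([back("top",(y,x),10.5)[:2] for x,y in zip(xx.ravel(),yy.ravel())]);W=wt.ravel()
mu=(pts*W[:,None]).sum(0)/W.sum(); cov=(pts-mu).T@((pts-mu)*W[:,None])/W.sum(); e,v=np.linalg.eigh(cov);print(mu,e**.5,v[:,1],np.degrees(np.arctan2(-v[0,1],v[1,1])))
```

```text
None [601.03 -95.77  -0.12] -6.650443003339116
[[ 0.43 -0.43]
 [-0.22  0.62]
 [ 0.37 -0.17]
 [-0.38  0.93]
 [ 0.44  1.42]
 [ 1.05 -0.82]
 [ 0.6  -0.53]
 [-0.36 -0.62]
 [-0.02  0.26]
 [-0.82 -0.86]
 [ 0.11 -0.01]
 [ 0.91 -1.24]]
top [600.05 -95.25  -0.11] -6.120434101444303
[[ 0.31  0.35]
 [-0.2   0.54]
 [ 0.09 -0.29]
 [ 0.33 -0.36]
 [-0.45 -0.42]
 [-0.08  0.23]]
scene [601.83 -95.97  -0.12] -7.11837522882981
[[-0.42  0.78]
 [-0.13  1.84]
 [ 0.73 -0.29]
 [-0.86 -0.95]
 [-0.08  0.03]
 [ 0.85 -1.12]]
knobtop [ 590.62 -187.4   117.41] [ 590.02 -187.24  119.5 ] [ 591.83 -186.31  119.5 ]
top [ -0.35 -92.13]
scene [  1.35 -90.99]
m [208.76 221.48]
[445.8  245.98] [ 4.79 12.11] [0.12 0.99] -6.664994389612701
```

```bash
cat >> h.py <<'E'
def go(pos,yaw=None,o=None,cmd=None):
    "shift in tool frame (mm) to pos, then turn about tool y (deg) so tool x lies at yaw mod 180"
    o=o or telemetry.get_obs(); R=Rn.from_rotvec(o["tcp_rot"]).as_matrix()
    p=o["eef_pos"] if cmd is None else np.array(cmd)
    cur=np.degrees(np.arctan2(R[1,0],R[0,0]))
    print("t",round(o["time"],3),"pos",o["eef_pos"].round(2),"yaw",round(cur,2),"tilt y",R[:,1].round(3),"gap",round(o["finger_gap"],1),"F",o["contact_force"].round(1),"q6",o["q"][5].round(2))
    print(" shift tool mm",(R.T@(np.array(pos)-p)).round(2))
    if yaw is not None:
        d=(yaw-cur+90)%180-90; print(" turn_y",round(-d,2),"or",round(-d+(180 if d>0 else -180),2))
    return R
E
python3 - <<'E'
from h import *
np.set_printoptions(precision=2,suppress=True)
R=go([446,245.5,100],-6.7,cmd=[191.476,568.642,231.275]); print(R)
for n,z,s,t in(("head",60,(242.0,297.5),(166,327.9)),("tail",60,(231.7,285.1),None)):
    for c,rc in(("scene",s),("top",t)):
        if rc:
            d=back(c,rc,z)[:2]-[601,-95.8]; a=np.radians(-6.6); print(n,c,np.cos(a)*d[0]+np.sin(a)*d[1],-np.sin(a)*d[0]+np.cos(a)*d[1])
E
```

```text
t 1.0 pos [191.46 568.65 231.3 ] yaw 71.39 tilt y [ 0.  0. -1.] gap 85.6 F [ 0.3 -0.1 -0.6] q6 -0.06
 shift tool mm [-225.03  131.27 -344.33]
 turn_y 78.09 or -101.91
[[ 0.32  0.   -0.95]
 [ 0.95  0.    0.32]
 [ 0.   -1.   -0.  ]]
head scene 4.500079838455864 28.851082645574518
head top -1.062694212374624 15.078394639421436
tail scene -1.6363468430262387 -20.084676724288343
```

```bash
python3 -m jog '[[[-0.025,0.0146,-0.03826,0,0,0],[-0.025,0.0146,-0.03826,0,0,0],[-0.025,0.0146,-0.03826,0,0,0],[-0.025,0.0146,-0.03826,0,0,0],[-0.025,0.0146,-0.03826,0,0,0],[-0.025,0.0146,-0.03826,0,0,0],[-0.025,0.0146,-0.03826,0,0,0],[-0.025,0.0146,-0.03826,0,0,0],[-0.025,0.0146,-0.03826,0,0,0]]]' 0.65
python3 -m jog '[[[0,0,0,0,9.76,0],[0,0,0,0,9.76,0],[0,0,0,0,9.76,0],[0,0,0,0,9.76,0],[0,0,0,0,9.76,0],[0,0,0,0,9.76,0],[0,0,0,0,9.76,0],[0,0,0,0,9.76,0],[0,0,0,0,0,0]]]'
python3 - <<'E'
from h import *
go([446,245.5,3],-6.7)
up("top","pics/t2.png",180,270,150,290,5.6)
up("scene","pics/s2.png",180,330,340,560,3.6)
E
```

```text
time: 2.12
eef_pos: [446.8, 244.3, 99.7]
tcp_rot: [-1.346, -0.967, 0.966]
contact_force: [0.8, -0.6, 0.4]
finger_gap: 55.7
time: 3.25
eef_pos: [446.0, 245.5, 100.0]
tcp_rot: [-1.569, 0.09, -0.091]
contact_force: [-0.2, -0.6, -0.3]
finger_gap: 55.8
t 3.25 pos [446.02 245.53  99.95] yaw -6.6 tilt y [ 0.  0. -1.] gap 55.8 F [-0.2 -0.6 -0.3] q6 0.55
 shift tool mm [-3.000e-02  9.695e+01 -3.000e-02]
 turn_y 0.1 or -179.9
```

View pics/t2.png

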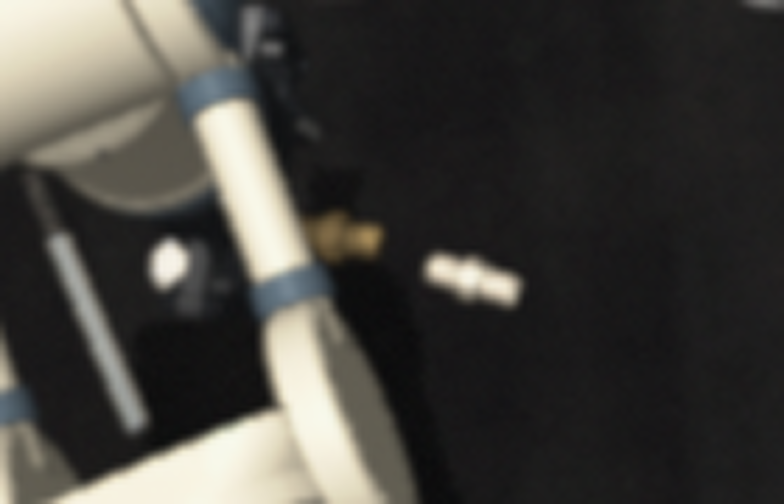

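View pics/s2.png

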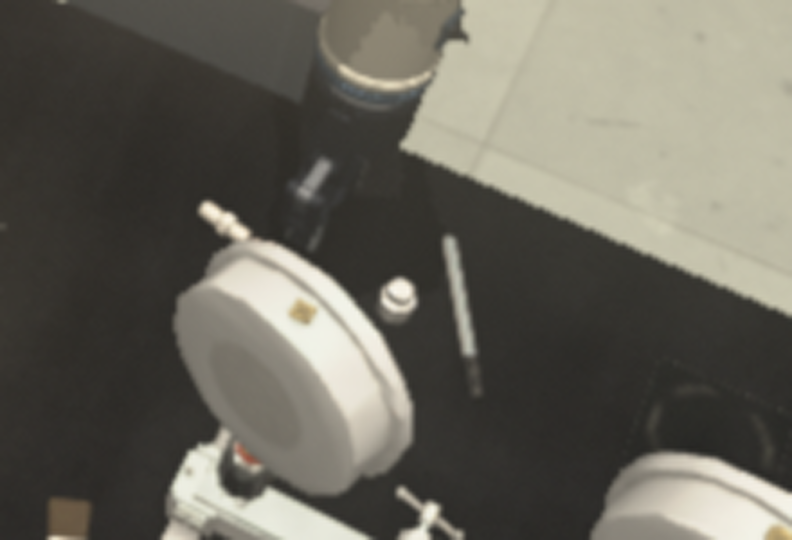

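```bash
python3 -m jog '[[[0,0.0225,0,0,0,0],[0,0.0225,0,0,0,0],[0,0.0225,0,0,0,0],[0,0.015,0,0,0,0],[0,0.01,0,0,0,0],[0,0.0035,0,0,0,0],[0,0,0,0,0,0]]]'
python3 -m jog '[[[0,0,0,0,0,0],[0,0,0,0,0,0],[0,0,0,0,0,0],[0,0,0,0,0,0],[0,0,0,0,0,0],[0,0,0,0,0,0]]]' 0
python3 - <<'E'
from h import *
go([446,245.5,3],-6.7)
E
```

```text
time: 4.22
eef_pos: [446.3, 245.6, 4.3]
tcp_rot: [-1.569, 0.091, -0.092]
contact_force: [0.3, -0.5, 0.5]
finger_gap: 55.5
time: 4.97
eef_pos: [446.5, 245.8, 4.9]
tcp_rot: [-1.568, 0.091, -0.093]
contact_force: [0.3, -1.1, 5.6]
finger_gap: 19.4
t 4.975 pos [446.54 245.77   4.86] yaw -6.69 tilt y [ 0.001  0.001 -1.   ] gap 19.4 F [ 0.3 -1.1  5.6] q6 0.55
 shift tool mm [-0.51  1.86 -0.33]
 turn_y 0.01 or -179.99
```

```bash
python3 -m jog '[[[0,0,0,0,0,0],[0,0,0,0,0,0]]]'
python3 - <<'E'
from h import *
go([446,245.5,3],-6.7)
up("top","pics/t3.png",180,270,150,290,5.6)
E
```

```text
time: 5.22
eef_pos: [446.6, 245.8, 4.9]
tcp_rot: [-1.568, 0.091, -0.093]
contact_force: [-1.8, 0.1, 5.5]
finger_gap: 19.6
t 5.225 pos [446.57 245.76   4.88] yaw -6.69 tilt y [ 0.001  0.001 -1.   ] gap 19.6 F [-1.8  0.1  5.5] q6 0.55
 shift tool mm [-0.54  1.88 -0.33]
 turn_y 0.01 or -179.99
```

View pics/t3.png

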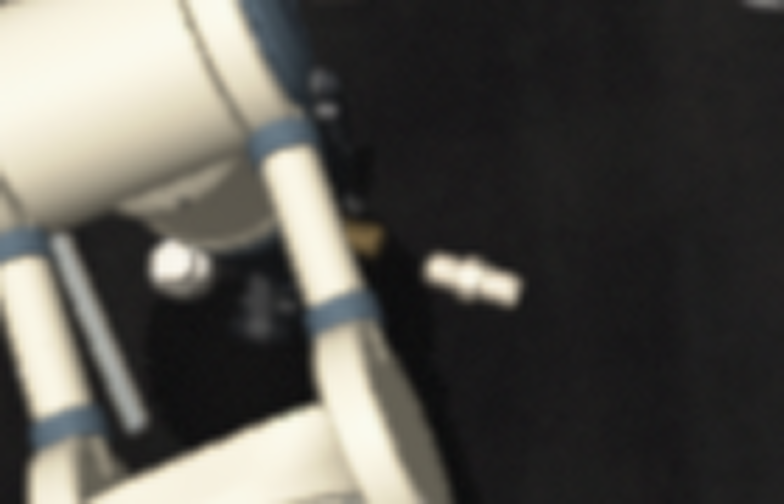

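```bash
python3 -m jog '[[[0,0,0,0,0,0],[0,0,0,0,0,0],[0,0,0,0,0,0],[0,0,0,0,0,0]]]' 0.45
python3 - <<'E'
from h import *
go([446,245.5,3],-6.7)
up("top","pics/t4.png",180,270,150,290,5.6)
E
```

```text
time: 5.78
eef_pos: [445.9, 245.5, 3.6]
tcp_rot: [-1.569, 0.092, -0.091]
contact_force: [-0.8, 0.6, -0.2]
finger_gap: 38.6
t 5.775 pos [445.88 245.47   3.63] yaw -6.69 tilt y [-0. -0. -1.] gap 38.6 F [-0.8  0.6 -0.2] q6 0.55
 shift tool mm [0.11 0.63 0.04]
 turn_y 0.01 or -179.99
```

View pics/t4.png

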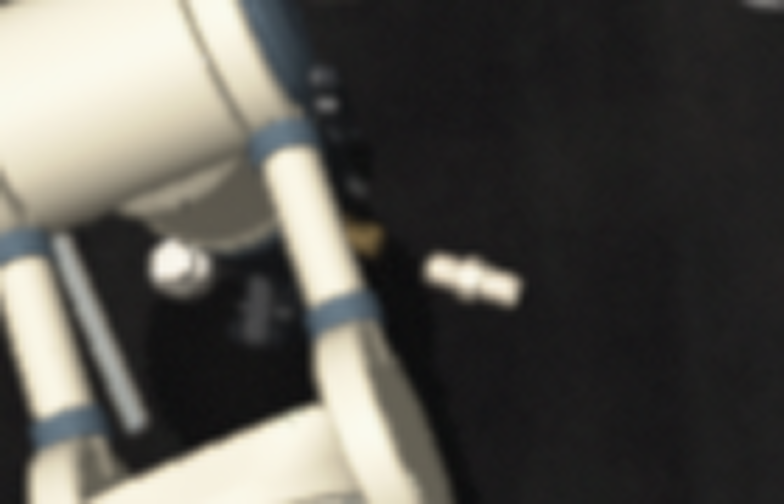

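```bash
python3 -m jog '[[[0,-0.004,0,0,0,0],[0,0,0,0,0,0],[0,0,0,0,0,0],[0,0,0,0,0,0],[0,0,0,0,0,0],[0,0,0,0,0,0],[0,0,0,0,0,0]]]' 0
python3 - <<'E'
from h import *
go([446,245.5,3],-6.7)
E
```

```text
time: 6.7
eef_pos: [446.0, 245.5, 7.8]
tcp_rot: [-1.569, 0.092, -0.092]
contact_force: [-0.6, 0.2, -1.0]
finger_gap: 19.2
t 6.7 pos [446.   245.52   7.84] yaw -6.69 tilt y [-0. -0. -1.] gap 19.2 F [-0.6  0.2 -1. ] q6 0.55
 shift tool mm [ 0.    4.84 -0.02]
 turn_y 0.01 or -179.99
```

```bash
python3 -m jog '[[[0,-0.005,0,0,0,0],[0,-0.01,0,0,0,0],[0,-0.02,0,0,0,0],[0,-0.03,0,0,0,0],[0,-0.03,0,0,0,0],[0,-0.03,0,0,0,0],[0,-0.02,0,0,0,0],[0,0,0,0,0,0]]]'
python3 - <<'E'
from h import *
go([601,-95.8,150],-6.6)
up("top","pics/t5.png",160,270,150,290,5.6)
up("scene","pics/s5.png",130,280,340,560,3.6)
E
```

```text
time: 7.7
eef_pos: [446.9, 245.9, 155.0]
tcp_rot: [-1.567, 0.089, -0.094]
contact_force: [1.1, 0.9, -0.4]
finger_gap: 19.1
t 7.7 pos [446.87 245.91 155.04] yaw -6.69 tilt y [ 0.003  0.002 -1.   ] gap 19.1 F [ 1.1  0.9 -0.4] q6 0.55
 shift tool mm [ 192.88    5.03 -321.44]
 turn_y -0.09 or 179.91
```

View pics/t5.png

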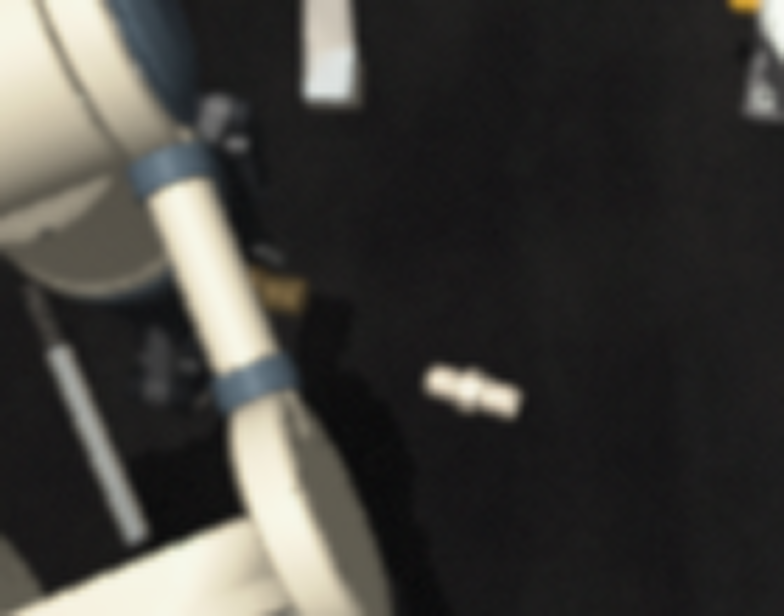

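View pics/s5.png

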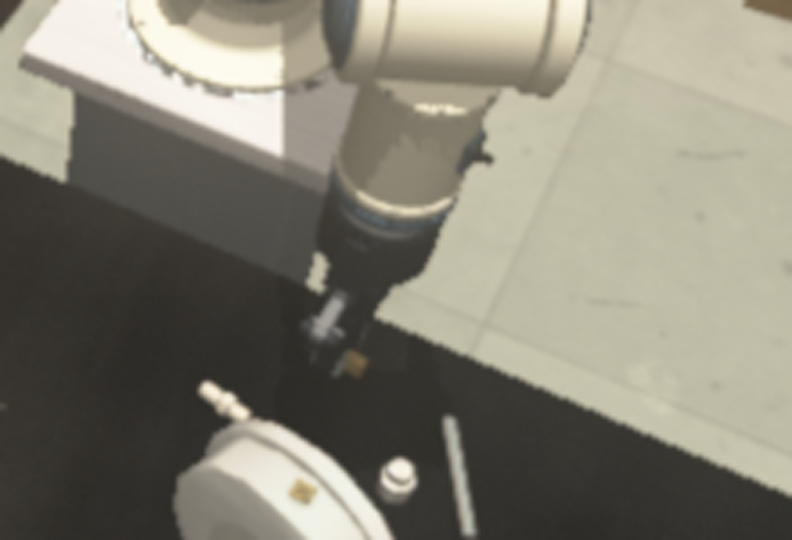

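```bash
python3 -m jog '[[[0.0193,0,-0.0321,0,0,0],[0.0193,0,-0.0321,0,0,0],[0.0193,0,-0.0321,0,0,0],[0.0193,0,-0.0321,0,0,0],[0.0193,0,-0.0321,0,0,0],[0.0193,0,-0.0321,0,0,0],[0.0193,0,-0.0321,0,0,0],[0.0193,0,-0.0321,0,0,0],[0.0193,0,-0.0321,0,0,0],[0.0193,0,-0.0321,0,0,0],[0,0,0,0,0,0],[0,0,0,0,0,0]]]'
python3 - <<'E'
from h import *
R=go([601,-95.8,90],-6.6)
a=viewer.read_camera("top");b=viewer.read_camera("scene")
cv2.imwrite("pics/t6.png",cv2.resize(a[100:240,240:420,::-1],None,fx=4.2,fy=4.2,interpolation=3))
cv2.imwrite("pics/s6.png",cv2.resize(b[150:300,200:380,::-1],None,fx=4,fy=4,interpolation=3))
E
```

```text
time: 9.3
eef_pos: [599.6, -95.3, 151.2]
tcp_rot: [-1.568, 0.094, -0.09]
contact_force: [-0.6, -0.6, -0.8]
finger_gap: 18.9
t 9.3 pos [599.61 -95.34 151.16] yaw -6.7 tilt y [-0.003  0.001 -1.   ] gap 18.9 F [-0.6 -0.6 -0.8] q6 -0.1
 shift tool mm [ 1.61 61.15 -0.34]
 turn_y -0.1 or 179.9
```

View pics/t6.png

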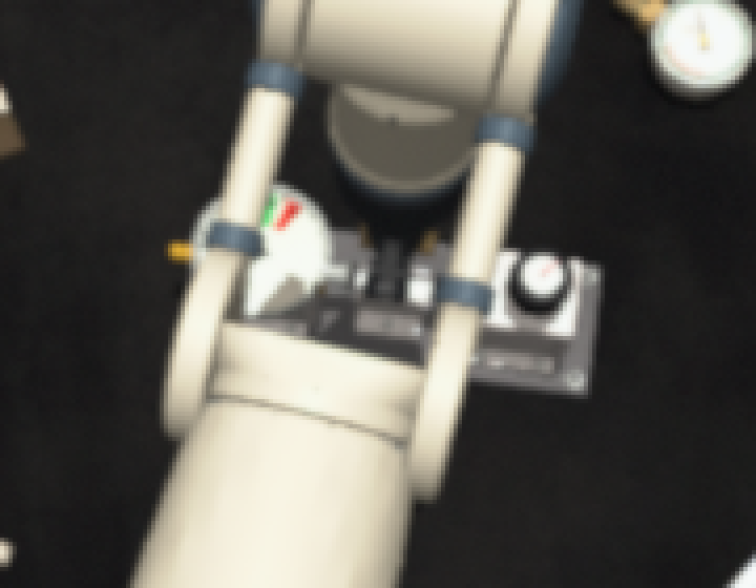

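View pics/s6.png

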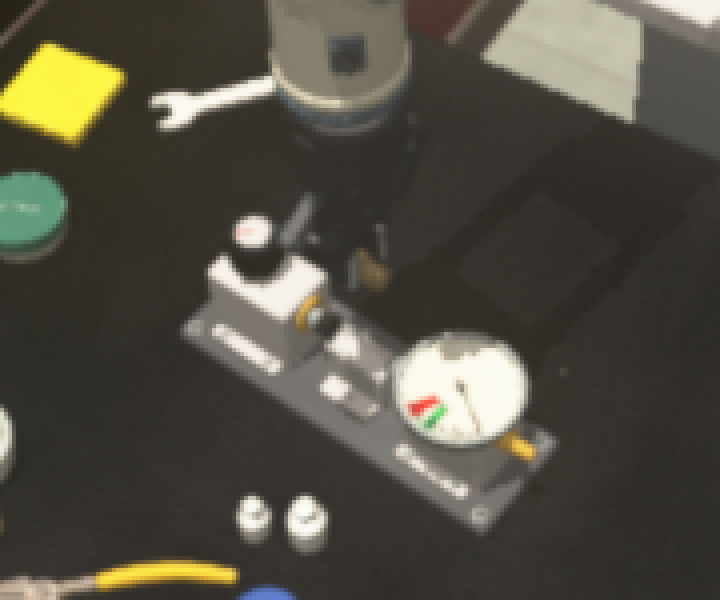

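Run:
```python
from h import *
o=telemetry.get_obs();R=Rn.from_rotvec(o["tcp_rot"]).as_matrix();p=o["eef_pos"];c=p+[0,0,2.7]
a=-R[:,2]; a=a if a[1]>0 else -a
for s in(-22.5,0,22.5):
  q=c+s*a; print(s,proj("top",q)[0].round(1),((proj("top",q)[0]-[240,100]+.5)*4.2-.5).round(0),proj("scene",q)[0].round(1),((proj("scene",q)[0]-[200,150]+.5)*4-.5).round(0))
up("top","pics/t7.png",140,180,310,360,14,)
up("scene","pics/s7.png",190,260,260,330,8)
```

```text
-22.5 [342.6 157.5] [433. 243.] [282.7 211.3] [332. 247.]
0 [333.8 156.3] [396. 238.] [289.3 215.4] [359. 263.]
22.5 [325.1 155. ] [359. 233.] [296.  219.6] [386. 280.]
```

View pics/t7.png

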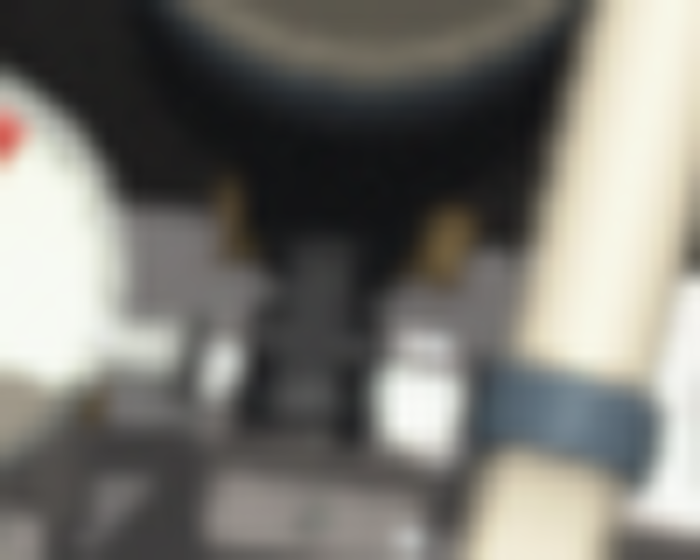

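View pics/s7.png

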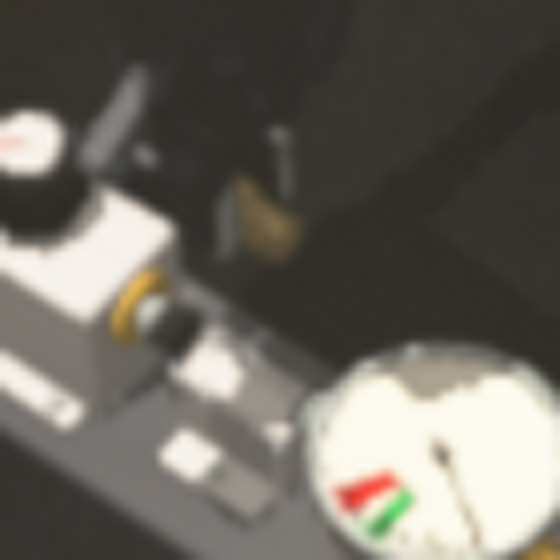

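Run:
```python
from h import *
a0=np.radians(-6.6)
def w(P): c,s=np.cos(a0),np.sin(a0); return [601+c*P[0]-s*P[1],-95.8+s*P[0]+c*P[1],P[2]]
def ov(c,src,r0,r1,c0,c1,f,name):
    im=cv2.resize(cv2.imread(src)[r0:r1,c0:c1],None,fx=f,fy=f,interpolation=3)
    def L(pts,col):
        q=np.array([((proj(c,w(p))[0]-[c0,r0]+.5)*f-.5) for p in pts]);cv2.polylines(im,[q.round().astype(int)],True,col,1)
    L([(x,y,54.5) for x,y in((-10.5,-24),(10.5,-24),(10.5,24),(-10.5,24))],(0,0,255))
    L([(x,y,49.5) for x,y in((-6,-24),(6,-24),(6,24),(-6,24))],(0,255,0))
    L([(x,y,80) for x,y in((-26,-120),(26,-120),(26,-48),(-26,-48))],(255,0,0))
    L([(x,y,12) for x,y in((-46,-139),(46,-139),(46,139),(-46,139))],(255,0,255))
    L([(20*np.cos(t),-92+20*np.sin(t),119.5) for t in np.linspace(0,6.2,30)],(0,200,255))
    cv2.imwrite(name,im)
ov("top","pics/top0.png",140,200,310,390,9.5,"pics/ot.png")
ov("scene","pics/scene0.png",195,290,235,345,6,"pics/os.png")
```

```text
(no output)
```

View pics/ot.png

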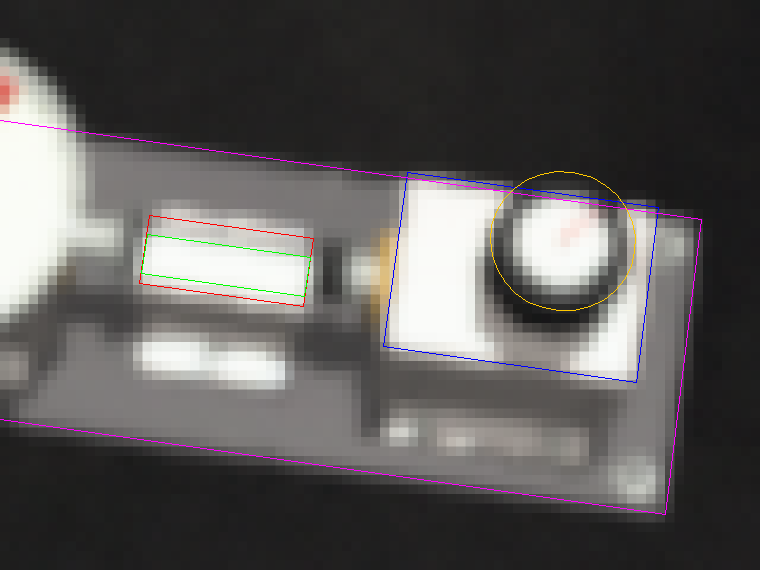

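View pics/os.png

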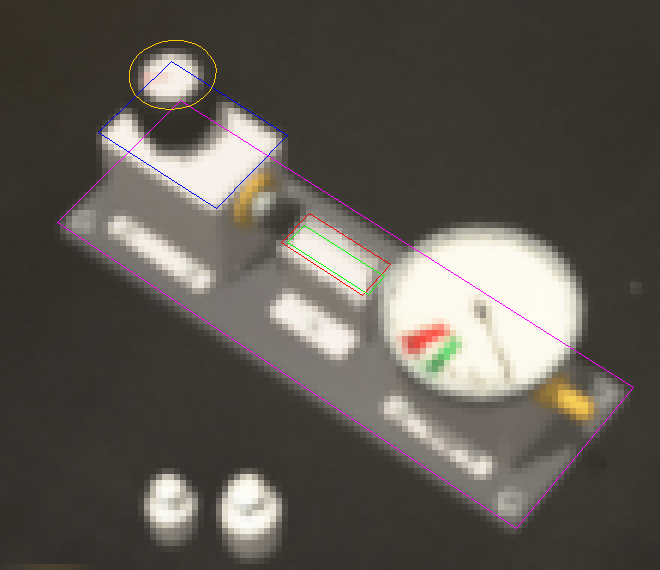

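Run:
```python
from h import *
R=go([601.84,-94.6,75],-6.5)
```

```text
t 9.5 pos [600.07 -94.77 152.81] yaw -6.62 tilt y [-0.  0. -1.] gap 19.2 F [ 0.   0.7 -0.4] q6 -0.1
 shift tool mm [ 1.75 77.81  0.36]
 turn_y -0.12 or 179.88
```

```bash
python3 -m jog '[[[0.0017,0.01,0.0004,0,0,0],[0,0.018,0,0,0,0],[0,0.018,0,0,0,0],[0,0.016,0,0,0,0],[0,0.01,0,0,0,0],[0,0.006,0,0,0,0],[0,0,0,0,0,0],[0,0,0,0,0,0],[0,0,0,0,0,0]]]'
python3 - <<'E'
from h import *
R=go([601.84,-94.6,58],-6.5)
up("scene","pics/s8.png",190,270,255,345,8)
up("top","pics/t8.png",140,190,305,365,12)
go([601.84,-94.6,58],-6.5)
E
```

```text
time: 10.62
eef_pos: [602.4, -95.7, 75.7]
tcp_rot: [-1.569, 0.091, -0.093]
contact_force: [0.5, 0.6, -1.1]
finger_gap: 18.9
t 10.625 pos [602.44 -95.65  75.68] yaw -6.69 tilt y [ 0.001 -0.    -1.   ] gap 18.9 F [ 0.5  0.6 -1.1] q6 -0.1
 shift tool mm [-0.74 17.68  0.98]
 turn_y -0.19 or 179.81
t 10.725 pos [602.29 -95.65  75.42] yaw -6.69 tilt y [ 0.001 -0.    -1.   ] gap 19.1 F [ 0.2 -0.7 -0.7] q6 -0.1
 shift tool mm [-0.58 17.42  0.99]
 turn_y -0.19 or 179.81
```

View pics/s8.png

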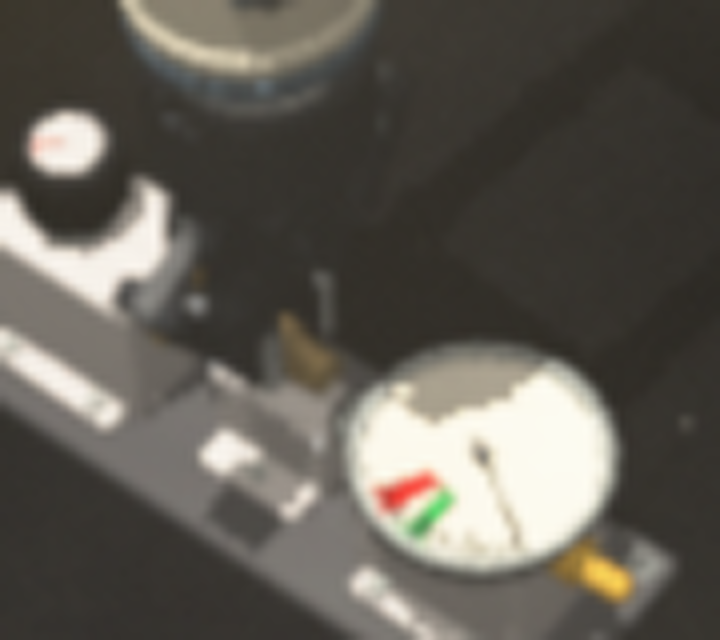

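View pics/t8.png

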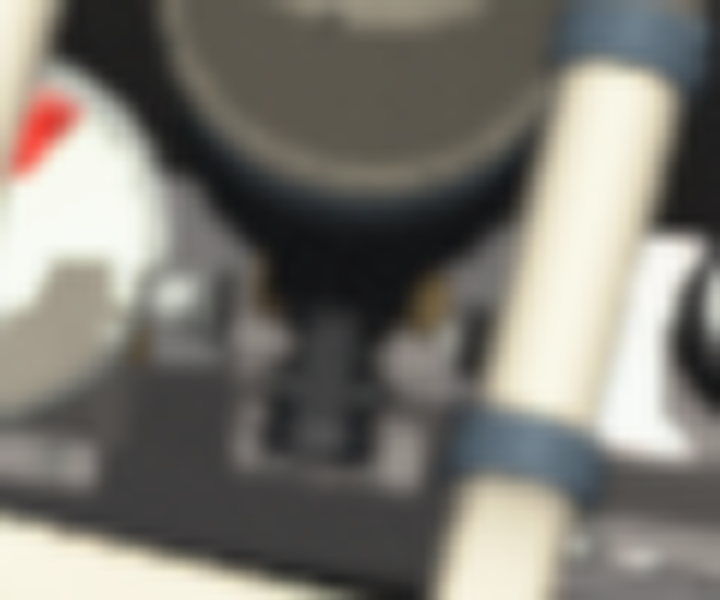

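```bash
python3 -m jog '[[[0,0,0,0,0,0],[0,0,0,0,0,0],[0,0,0,0,0,0],[0,0,0,0,0,0]]]'
python3 - <<'E'
from h import *
R=go([601.84,-94.6,58],-6.5)
E
```

```text
time: 11.22
eef_pos: [602.0, -95.6, 74.8]
tcp_rot: [-1.569, 0.092, -0.092]
contact_force: [-0.5, 0.3, -1.4]
finger_gap: 19.0
t 11.225 pos [602.02 -95.57  74.83] yaw -6.69 tilt y [-0.  0. -1.] gap 19.0 F [-0.5  0.3 -1.4] q6 -0.1
 shift tool mm [-0.29 16.83  0.94]
 turn_y -0.19 or 179.81
```

```bash
python3 -m jog '[[[-0.0002,0.004,0.0015,0,0,0],[0,0.004,0,0,0,0],[0,0.004,0,0,0,0],[0,0.0025,0,0,0,0],[0,0,0,0,0,0],[0,0,0,0,0,0],[0,0,0,0,0,0],[0,0,0,0,0,0]]]'
python3 - <<'E'
from h import *
R=go([601.84,-94.6,58],-6.5)
up("scene","pics/s9.png",190,270,255,345,8)
up("top","pics/t9.png",140,190,305,365,12)
E
```

```text
time: 12.22
eef_pos: [602.1, -94.1, 60.6]
tcp_rot: [-1.569, 0.091, -0.092]
contact_force: [0.0, 0.6, -0.7]
finger_gap: 19.1
t 12.225 pos [602.1  -94.09  60.55] yaw -6.69 tilt y [ 0. -0. -1.] gap 19.1 F [ 0.   0.6 -0.7] q6 -0.09
 shift tool mm [-0.2   2.55 -0.54]
 turn_y -0.19 or 179.81
```

View pics/s9.png

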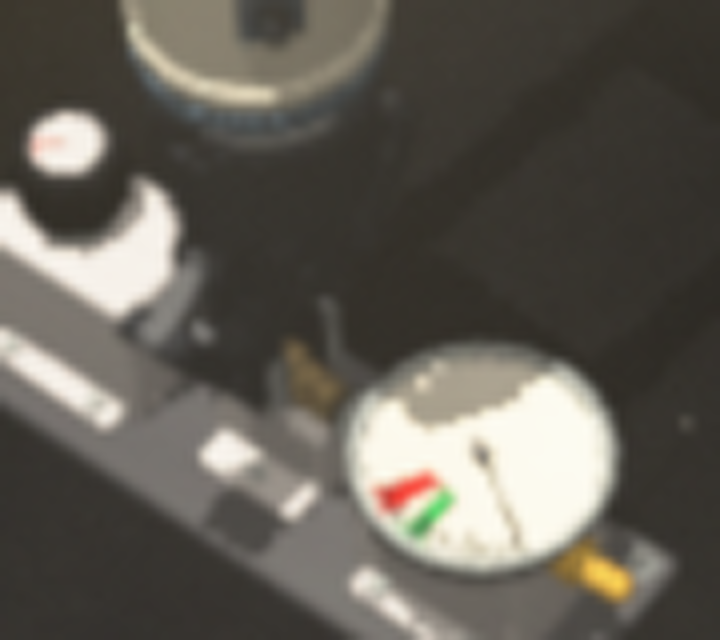

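View pics/t9.png

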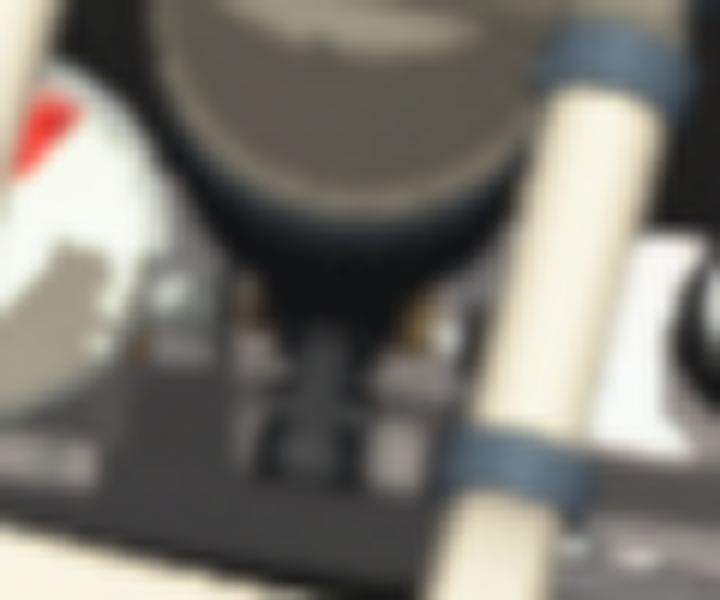

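```bash
python3 -m jog '[[[-0.0002,0.001,0,0,0,0],[0,0.001,0,0,0,0],[0,0,0,0,0,0],[0,0,0,0,0,0],[0,0,0,0,0,0]]]'
python3 -m jog '[[[0,0.001,0,0,0,0],[0,0,0,0,0,0],[0,0,0,0,0,0],[0,0,0,0,0,0]]]'
```

```text
time: 12.95
eef_pos: [601.8, -94.1, 58.4]
tcp_rot: [-1.569, 0.092, -0.092]
contact_force: [0.4, -1.1, -0.5]
finger_gap: 19.0
time: 13.45
eef_pos: [601.7, -94.1, 57.5]
tcp_rot: [-1.569, 0.092, -0.092]
contact_force: [-1.8, 1.3, 0.8]
finger_gap: 18.9
```

```bash
python3 -m jog '[[[0,0.0007,0,0,0,0],[0,0,0,0,0,0],[0,0,0,0,0,0],[0,0,0,0,0,0]]]'
python3 -m jog '[[[0,0,0,0,0,0],[0,0,0,0,0,0],[0,0,0,0,0,0],[0,0,0,0,0,0],[0,0,0,0,0,0]]]' 0.45
```

```text
time: 13.95
eef_pos: [601.8, -94.1, 57.3]
tcp_rot: [-1.569, 0.091, -0.092]
contact_force: [-4.2, 0.4, 5.7]
finger_gap: 18.9
time: 14.58
eef_pos: [601.8, -94.1, 56.6]
tcp_rot: [-1.569, 0.092, -0.092]
contact_force: [-0.3, 0.4, 0.3]
finger_gap: 38.5
```

```bash
python3 -m jog '[[[0,-0.01,0,0,0,0],[0,-0.03,0,0,0,0],[0,-0.04,0,0,0,0],[0,-0.04,0,0,0,0],[0,0,0,0,0,0]]]'
python3 - <<'E'
from h import *
R=go([590.8,-187.2,170],-6.5)
up("scene","pics/s10.png",190,270,255,345,8)
up("top","pics/t10.png",140,190,305,365,12)
E
```

```text
time: 15.2
eef_pos: [603.7, -94.4, 182.7]
tcp_rot: [-1.57, 0.084, -0.099]
contact_force: [-0.5, -1.0, -0.9]
finger_gap: 38.5
t 15.2 pos [603.67 -94.42 182.74] yaw -6.69 tilt y [ 0.009 -0.002 -1.   ] gap 38.5 F [-0.5 -1.  -0.9] q6 -0.09
 shift tool mm [ -2.1   12.8  -93.63]
 turn_y -0.19 or 179.81
```

View pics/s10.png

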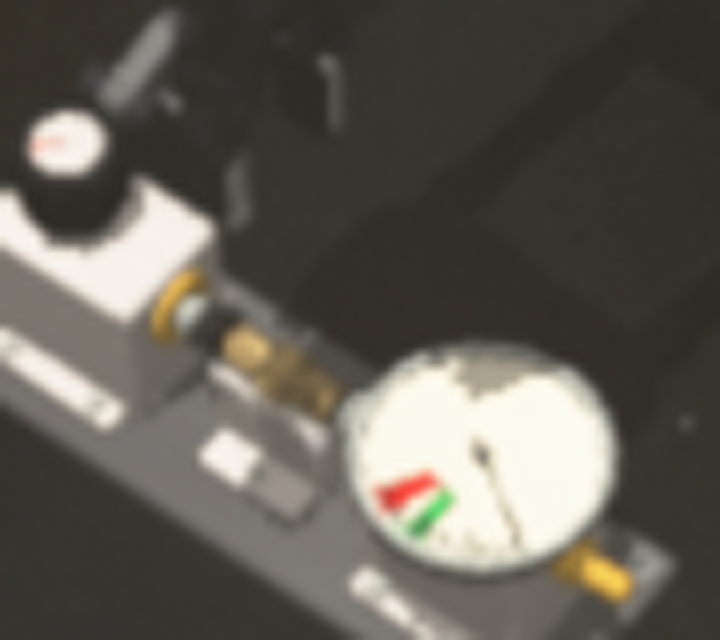

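View pics/t10.png

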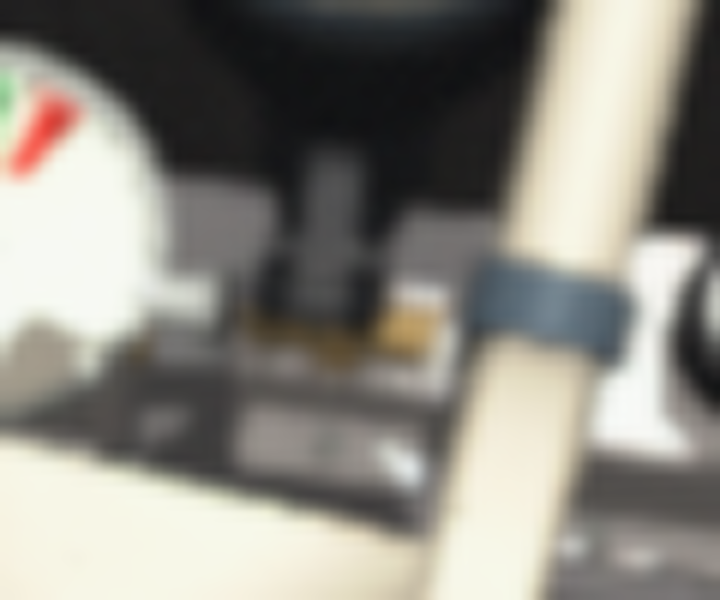

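```bash
python3 -m jog '[[[-0.0003,0,-0.03,0,0,0],[-0.0003,0,-0.03,0,0,0],[-0.0003,0,-0.033,0,0,0],[0,0,0,0,0,0]]]' 0.7
python3 -m jog '[[[0,0,0,0,-10.55,0],[0,0,0,0,-10.55,0],[0,0,0,0,-10.55,0],[0,0,0,0,-10.55,0],[0,0,0,0,-10.55,0],[0,0,0,0,-10.55,0],[0,0,0,0,-10.55,0],[0,0,0,0,-10.55,0],[0,0,0,0,-10.55,0],[0,0,0,0,-10.55,0],[0,0,0,0,-10.55,0],[0,0,0,0,-10.55,0]]]'
python3 -m jog '[[[0,0,0,0,0,0],[0,0,0,0,0,0],[0,0,0,0,0,0]]]'
python3 - <<'E'
from h import *
R=go([591,-186.8,96],120)
up("scene","pics/s11.png",150,300,200,360,4.5)
up("top","pics/t11.png",120,220,270,400,6)
E
```

```text
time: 15.8
eef_pos: [588.9, -188.1, 174.5]
tcp_rot: [-1.568, 0.097, -0.091]
contact_force: [0.4, -0.0, 0.1]
finger_gap: 59.9
time: 17.3
eef_pos: [589.8, -185.1, 175.2]
tcp_rot: [-0.908, -1.587, 1.587]
contact_force: [0.3, 0.3, 0.1]
finger_gap: 60.0
time: 17.68
eef_pos: [590.1, -186.1, 176.5]
tcp_rot: [-0.916, -1.581, 1.581]
contact_force: [-0.0, -0.8, -0.4]
finger_gap: 59.6
t 17.675 pos [ 590.06 -186.08  176.46] yaw 119.81 tilt y [-0.  0. -1.] gap 59.6 F [-0.  -0.8 -0.4] q6 -2.45
 shift tool mm [-1.11 80.46 -0.47]
 turn_y -0.19 or 179.81
```

View pics/s11.png

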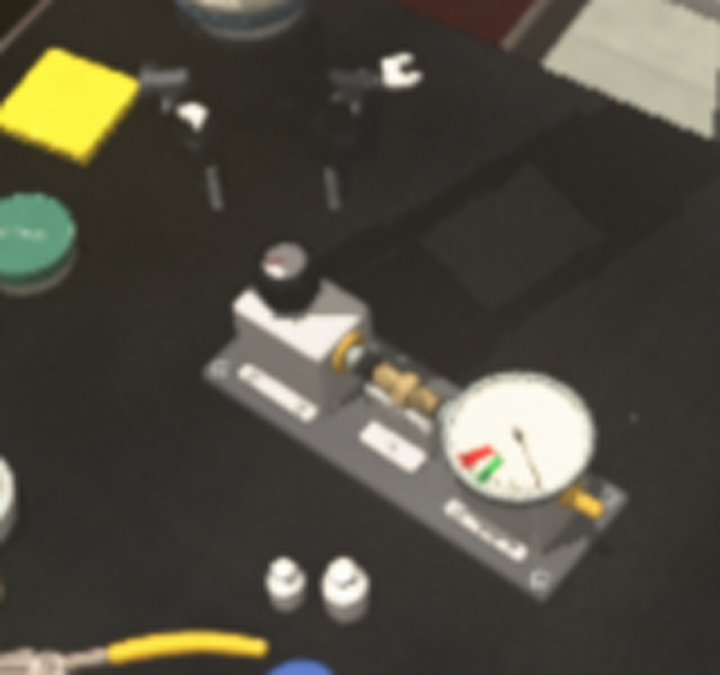

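View pics/t11.png

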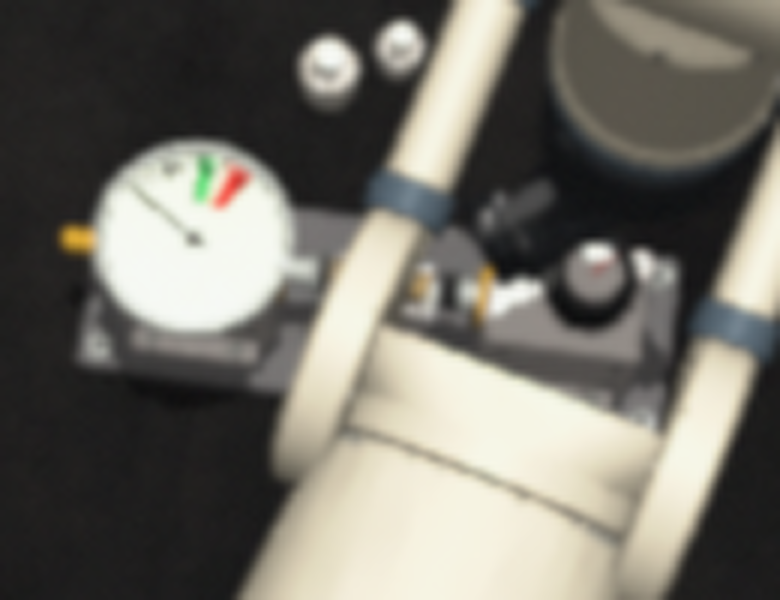

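```bash
python3 -m jog '[[[-0.0011,0.015,-0.0005,0,0,0],[0,0.02,0,0,0,0],[0,0.02,0,0,0,0],[0,0.015,0,0,0,0],[0,0.007,0,0,0,0],[0,0.003,0,0,0,0],[0,0,0,0,0,0],[0,0,0,0,0,0]]]'
python3 - <<'E'
from h import *
R=go([591,-186.8,96],120)
E
```

```text
time: 18.77
eef_pos: [591.5, -187.2, 97.6]
tcp_rot: [-0.917, -1.583, 1.583]
contact_force: [0.2, 0.1, 0.7]
finger_gap: 60.1
t 18.775 pos [ 591.48 -187.15   97.59] yaw 119.91 tilt y [ 0.001 -0.001 -1.   ] gap 60.1 F [0.2 0.1 0.7] q6 -2.45
 shift tool mm [0.54 1.59 0.24]
 turn_y -0.09 or 179.91
```

Close on the knob.

```bash
python3 -m jog '[[[0,0,0,0,0,0],[0,0,0,0,0,0],[0,0,0,0,0,0],[0,0,0,0,0,0],[0,0,0,0,0,0]]]' 0
python3 - <<'E'
from h import *
R=go([591,-186.8,96],120)
E
```

```text
time: 19.4
eef_pos: [591.1, -186.7, 97.7]
tcp_rot: [-0.916, -1.583, 1.582]
contact_force: [-2.7, 2.5, 4.7]
finger_gap: 38.5
t 19.4 pos [ 591.11 -186.69   97.73] yaw 119.92 tilt y [ 0.001  0.    -1.   ] gap 38.5 F [-2.7  2.5  4.7] q6 -2.45
 shift tool mm [-0.04  1.73  0.15]
 turn_y -0.08 or 179.92
```

```bash
python3 -m jog '[[[0,-0.0005,0,0,5,0],[0,-0.0005,0,0,5,0],[0,-0.0005,0,0,5,0],[0,0,0,0,5,0],[0,0,0,0,5,0],[0,0,0,0,5,0],[0,0,0,0,5,0],[0,0,0,0,5,0],[0,0,0,0,5,0],[0,0,0,0,5,0],[0,0,0,0,5,0],[0,0,0,0,5,0]]]'
python3 - <<'E'
from h import *
R=go([591,-186.8,96],60)
up("scene","pics/s12.png",190,290,250,350,6)
up("top","pics/t12.png",130,200,270,390,6.5)
E
```

```text
time: 20.9
eef_pos: [591.1, -187.3, 97.8]
tcp_rot: [-1.414, -0.812, 0.813]
contact_force: [-1.0, -0.1, -0.4]
finger_gap: 38.3
t 20.9 pos [ 591.06 -187.26   97.78] yaw 59.75 tilt y [-0. -0. -1.] gap 38.3 F [-1.  -0.1 -0.4] q6 -1.4
 shift tool mm [0.36 1.78 0.28]
 turn_y -0.25 or 179.75
```

View pics/s12.png

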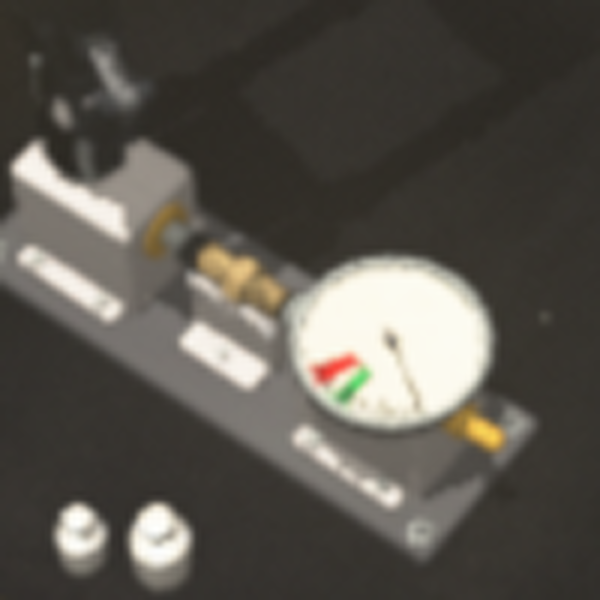

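View pics/t12.png

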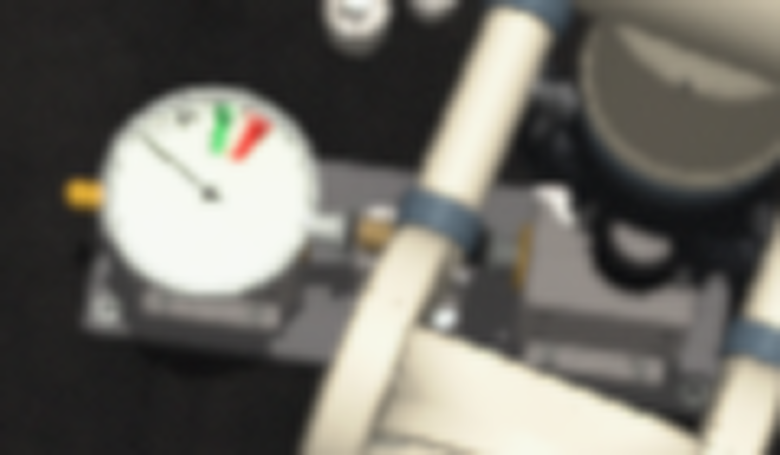

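```bash
cat >> h.py <<'E'
HT=(159.27,301.88); HS=(246.42,314.75)
def ptr():
    H=tri(HS,HT); out={}
    for c,h in(("top",HT),("scene",HS)):
        g=cv2.cvtColor(viewer.read_camera(c),cv2.COLOR_RGB2GRAY).astype(np.float32)
        O=back(c,h,H[2])
        th=np.linspace(-.3,1.6,381); r=np.arange(9,26,.5); a=np.radians(-6.5)+1-th
        P=np.stack([O[0]+np.cos(a)[:,None]*r,O[1]+np.sin(a)[:,None]*r,np.full((len(a),len(r)),H[2])],-1)
        q=proj(c,P.reshape(-1,3)).astype(np.float32).reshape(len(a),len(r),2)
        v=cv2.remap(g,q[...,0],q[...,1],cv2.INTER_LINEAR).mean(1)
        d=np.median(v)-v; d=cv2.GaussianBlur(d.reshape(1,-1),(0,0),6)[0]; i=d.argmax(); w=slice(max(0,i-25),i+26); ww=d[w].clip(0)
        out[c]=(round(float((th[w]*ww).sum()/ww.sum()),3),round(float(d[i]),1))
    print("H",H.round(1),"pointer",out)
E
python3 - <<'E'
from h import *
ptr()
E
```

```text
H [611.1 -10.5  85.6] pointer {'top': (1.459, 22.8), 'scene': (1.414, 29.5)}
```

```bash
python3 -m jog '[[[0,0,0,0,4,0],[0,0,0,0,4,0],[0,0,0,0,4,0],[0,0,0,0,4,0],[0,0,0,0,4,0],[0,0,0,0,4,0],[0,0,0,0,4,0],[0,0,0,0,4,0],[0,0,0,0,4,0],[0,0,0,0,4,0],[0,0,0,0,4,0],[0,0,0,0,4,0]]]'
python3 - <<'E'
from h import *
R=go([591,-186.8,96],12)
ptr()
up("scene","pics/s13.png",190,290,250,350,6)
E
```

```text
time: 22.6
eef_pos: [590.7, -187.5, 97.8]
tcp_rot: [-1.565, -0.162, 0.164]
contact_force: [-1.1, -2.4, -1.3]
finger_gap: 38.1
t 22.6 pos [ 590.66 -187.53   97.77] yaw 11.87 tilt y [-0.001 -0.001 -1.   ] gap 38.1 F [-1.1 -2.4 -1.3] q6 -0.57
 shift tool mm [0.48 1.76 0.64]
 turn_y -0.13 or 179.87
H [611.1 -10.5  85.6] pointer {'top': (1.459, 22.8), 'scene': (1.414, 29.5)}
```

View pics/s13.png

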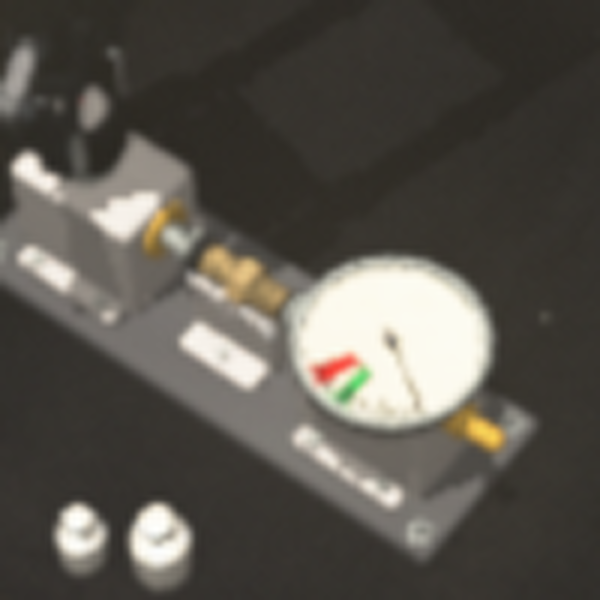

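```bash
sed -i 's/g=cv2.cvtColor(viewer.read_camera(c),cv2.COLOR_RGB2GRAY).astype/g=viewer.read_camera(c).max(2).astype/' h.py
python3 - <<'E'
from h import *
ptr()
E
python3 -m jog '[[[0,0,0,0,3.5,0],[0,0,0,0,3.5,0],[0,0,0,0,3.5,0],[0,0,0,0,3.5,0],[0,0,0,0,3.5,0],[0,0,0,0,3.5,0],[0,0,0,0,3.5,0],[0,0,0,0,3.5,0]]]'
python3 - <<'E'
from h import *
R=go([591,-186.8,96],-16)
ptr()
up("scene","pics/s14.png",190,290,250,350,6)
E
```

```text
H [611.1 -10.5  85.6] pointer {'top': (-0.004, 26.3), 'scene': (0.003, 15.8)}
time: 23.85
eef_pos: [590.4, -187.5, 97.8]
tcp_rot: [-1.56, 0.222, -0.22]
contact_force: [-3.6, -3.6, -0.4]
finger_gap: 38.1
t 23.85 pos [ 590.4  -187.51   97.82] yaw -16.13 tilt y [-0.002 -0.001 -1.   ] gap 38.1 F [-3.6 -3.6 -0.4] q6 -0.08
 shift tool mm [0.39 1.82 0.85]
 turn_y -0.13 or 179.87
H [611.1 -10.5  85.6] pointer {'top': (-0.004, 26.6), 'scene': (0.004, 16.0)}
```

View pics/s14.png

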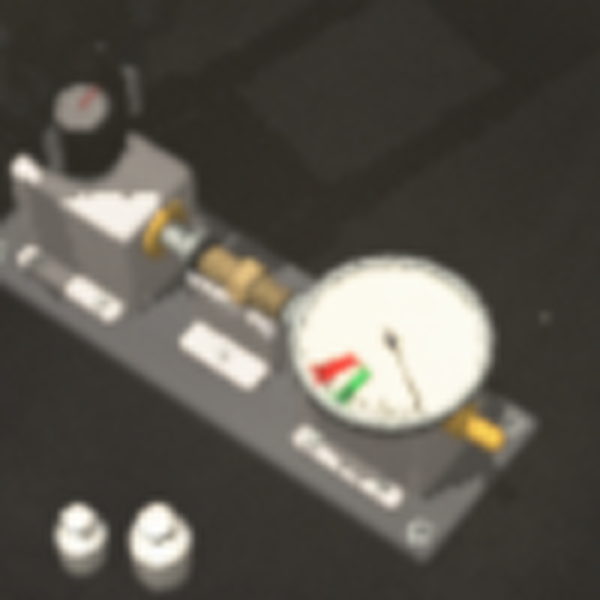

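```bash
python3 -m jog '[[[0,0,0,0,3.5,0],[0,0,0,0,3.5,0],[0,0,0,0,3.5,0],[0,0,0,0,3.5,0],[0,0,0,0,3.5,0],[0,0,0,0,3.5,0],[0,0,0,0,3.5,0],[0,0,0,0,3.5,0]]]'
python3 - <<'E'
from h import *
R=go([591,-186.8,96],-44)
ptr()
E
```

```text
time: 25.0
eef_pos: [590.1, -187.3, 97.8]
tcp_rot: [-1.487, 0.603, -0.6]
contact_force: [-6.2, -3.3, -0.3]
finger_gap: 38.3
t 25.0 pos [ 590.15 -187.33   97.79] yaw -44.07 tilt y [-0.002 -0.    -1.   ] gap 38.3 F [-6.2 -3.3 -0.3] q6 0.41
 shift tool mm [0.25 1.78 0.98]
 turn_y -0.07 or 179.93
H [611.1 -10.5  85.6] pointer {'top': (0.291, 17.0), 'scene': (0.305, 23.9)}
```

```bash
python3 -m jog '[[[0,0,0,0,3,0],[0,0,0,0,3,0],[0,0,0,0,3,0],[0,0,0,0,3,0],[0,0,0,0,3,0],[0,0,0,0,3,0],[0,0,0,0,3,0],[0,0,0,0,3,0],[0,0,0,0,3,0],[0,0,0,0,3,0]]]'
python3 - <<'E'
from h import *
R=go([591,-186.8,96],-74)
ptr()
E
```

```text
time: 26.35
eef_pos: [590.0, -187.1, 97.8]
tcp_rot: [-1.33, 1.004, -1.0]
contact_force: [-6.0, -2.7, -0.5]
finger_gap: 38.1
t 26.35 pos [ 589.99 -187.06   97.77] yaw -74.05 tilt y [-0.003  0.    -1.   ] gap 38.1 F [-6.  -2.7 -0.5] q6 0.93
 shift tool mm [0.03 1.77 1.05]
 turn_y -0.05 or 179.95
H [611.1 -10.5  85.6] pointer {'top': (0.661, 27.1), 'scene': (0.693, 33.1)}
```

```bash
python3 -m jog '[[[0,0,0,0,3,0],[0,0,0,0,3,0],[0,0,0,0,3,0],[0,0,0,0,3,0],[0,0,0,0,3,0],[0,0,0,0,3,0],[0,0,0,0,3,0],[0,0,0,0,2,0],[0,0,0,0,0,0],[0,0,0,0,0,0],[0,0,0,0,0,0]]]'
python3 - <<'E'
from h import *
R=go([591,-186.8,96],-97)
ptr()
up("top","pics/t15.png",135,185,275,330,12)
up("scene","pics/s15.png",190,290,250,350,6)
E
```

```text
time: 27.82
eef_pos: [590.0, -186.8, 97.8]
tcp_rot: [-1.151, 1.301, -1.296]
contact_force: [-6.3, -0.9, -0.1]
finger_gap: 38.1
t 27.825 pos [ 589.97 -186.84   97.79] yaw -96.96 tilt y [-0.003  0.001 -1.   ] gap 38.1 F [-6.3 -0.9 -0.1] q6 1.33
 shift tool mm [-0.17  1.79  1.02]
 turn_y 0.04 or -179.96
H [611.1 -10.5  85.6] pointer {'top': (0.88, 41.8), 'scene': (0.932, 59.5)}
```

View pics/t15.png

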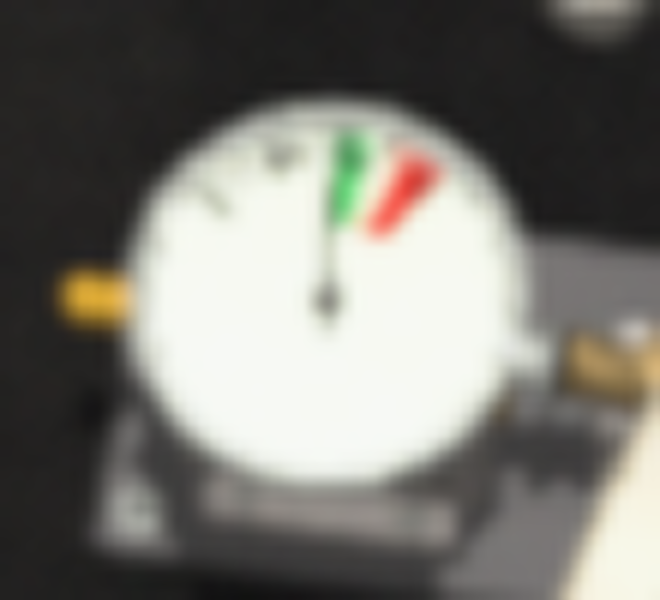

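View pics/s15.png

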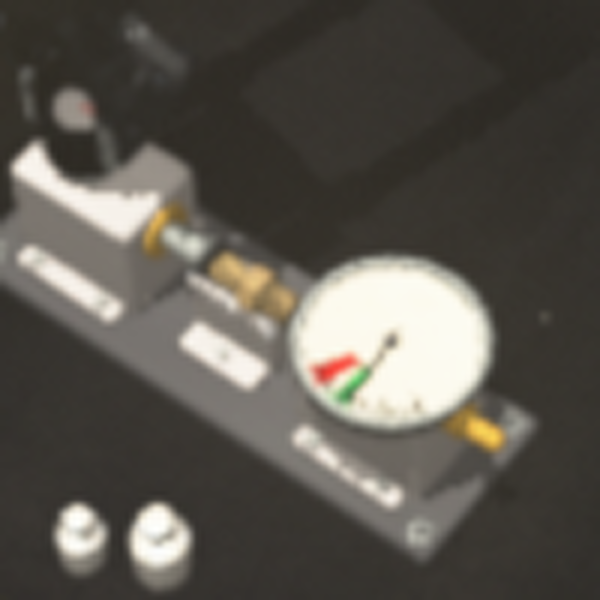

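```bash
python3 -m jog '[[[0,0,0,0,2,0],[0,0,0,0,2,0],[0,0,0,0,2,0],[0,0,0,0,1.5,0],[0,0,0,0,0,0],[0,0,0,0,0,0],[0,0,0,0,0,0]]]'
python3 - <<'E'
from h import *
R=go([591,-186.8,96],-104)
ptr()
up("top","pics/t16.png",135,185,275,330,12)
E
```

```text
time: 28.9
eef_pos: [590.0, -186.8, 97.8]
tcp_rot: [-1.081, 1.395, -1.391]
contact_force: [-5.9, -1.3, -0.2]
finger_gap: 38.1
t 28.9 pos [ 590.01 -186.75   97.8 ] yaw -104.46 tilt y [-0.003  0.001 -1.   ] gap 38.1 F [-5.9 -1.3 -0.2] q6 1.46
 shift tool mm [-0.2   1.79  0.98]
 turn_y -0.46 or 179.54
H [611.1 -10.5  85.6] pointer {'top': (0.984, 42.7), 'scene': (0.996, 58.0)}
```

View pics/t16.png

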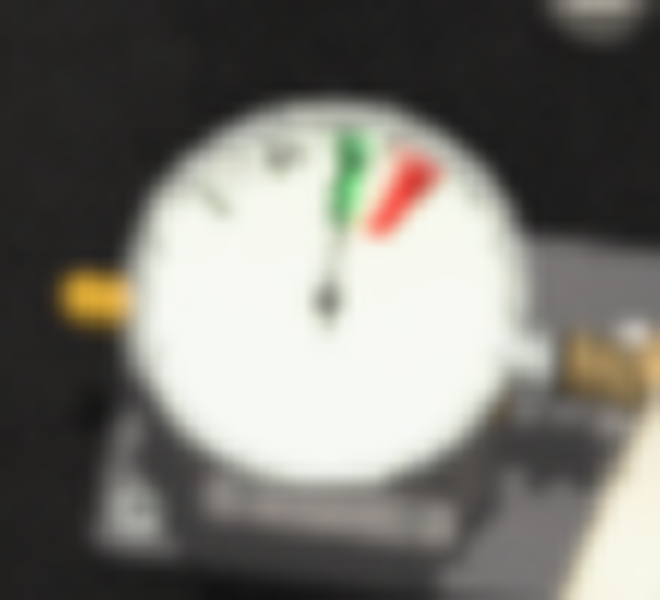

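Pointer sits mid-green (pixel ~(340,230) in the crop, into the centre of the green). Release and retract.

```bash
python3 -m jog '[[[0,0,0,0,0,0],[0,0,0,0,0,0],[0,0,0,0,0,0],[0,0,0,0,0,0],[0,0,0,0,0,0]]]' 0.7
python3 -m jog '[[[0,-0.01,0,0,0,0],[0,-0.02,0,0,0,0],[0,-0.03,0,0,0,0],[0,-0.03,0,0,0,0],[0,-0.02,0,0,0,0],[0,0,0,0,0,0],[0,0,0,0,0,0],[0,0,0,0,0,0]]]'
python3 - <<'E'
from h import *
R=go([591,-186.8,96],-104)
ptr()
up("top","pics/t17.png",135,205,275,390,6.9)
up("scene","pics/s17.png",190,290,235,345,6)
E
```

```text
time: 29.68
eef_pos: [591.2, -186.9, 98.3]
tcp_rot: [-1.078, 1.394, -1.394]
contact_force: [0.9, 0.1, -0.8]
finger_gap: 59.6
time: 30.68
eef_pos: [590.6, -186.8, 206.3]
tcp_rot: [-1.079, 1.397, -1.392]
contact_force: [0.4, -0.5, -0.3]
finger_gap: 59.7
t 30.675 pos [ 590.59 -186.81  206.28] yaw -104.59 tilt y [-0.003  0.001 -1.   ] gap 59.7 F [ 0.4 -0.5 -0.3] q6 1.46
 shift tool mm [-8.0000e-02  1.1028e+02  7.1000e-01]
 turn_y -0.59 or 179.41
H [611.1 -10.5  85.6] pointer {'top': (0.984, 44.2), 'scene': (0.996, 57.4)}
```

View pics/t17.png

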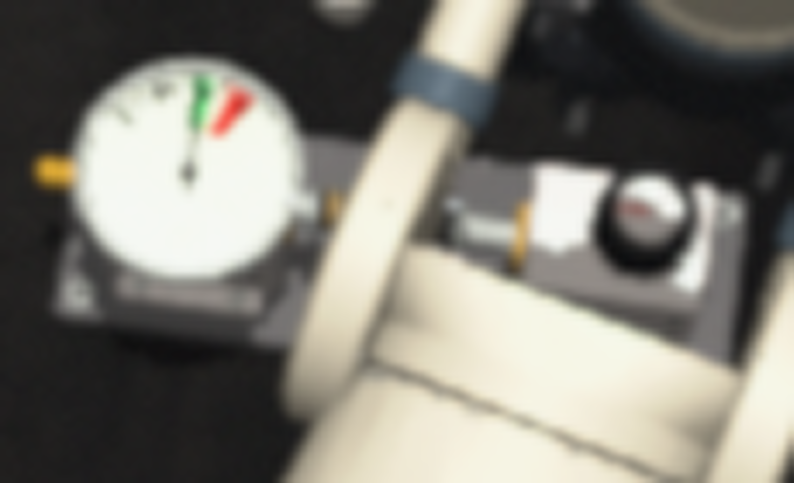

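View pics/s17.png

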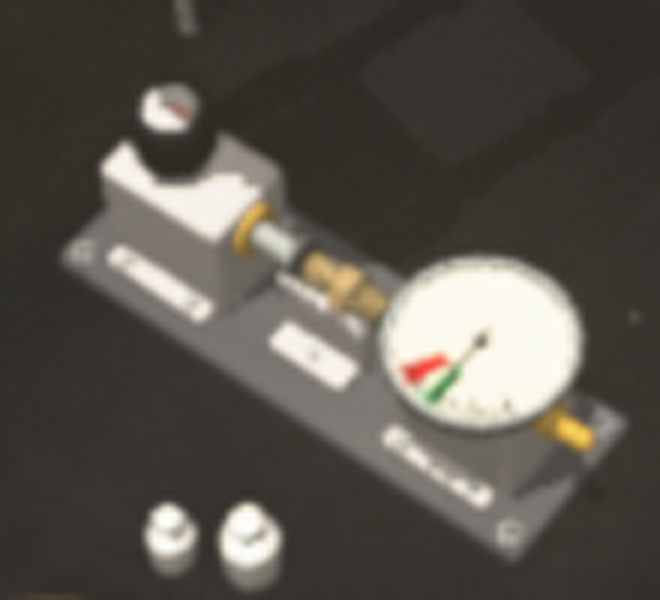

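Run:
```python
from rig import hand_in
print(hand_in())
```

```text
the job is handed in; nothing more can be done
None
```

I laid the brass adapter in the groove and let go of it with the pointer still at zero. I then turned the knob clockwise by about 3.9 rad, slowly and in stages with looks at the dial, until the pointer rested in the green sector. The job was handed in at about 30.8 s.

**Last checks**
- After I let go and backed off, the pointer read 0.98 rad in the top camera and 1.00 rad in the scene camera.
- The last scene picture shows the adapter seated in line between the two plungers. The gripper was well clear, at z about 206 mm, with the contact force near zero.

**Disagreements and limits**
- The finger opening read about 19 mm on the 24 mm hexagon, and about 38 mm on the 40 mm knob. The grip held both times, and the pictures showed the adapter where I expected it.
- On the first closing at the pick there was about 5.6 N upward on the fingers. I opened, raised the tool 4 mm and gripped again, and the force was gone.
- At one check near the mark the two cameras differed (0.88 against 0.93 rad), so I turned a little further, and then they agreed.
- The seal and groove forces could not be read directly. The largest tool force in the readings at the ends of the moves was about 7 N.
- I made no final measurement of the other bench items. I touched nothing beside the adapter and the knob that I know of.

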